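# Dispense one chocolate block and nudge it beside the mug that lacks one

## Task

Two mugs are being set out for hot chocolate, and only one of them has its foil-wrapped chocolate block beside it. Press the plunger of the block dispenser all the way down once and let it spring back, so that a single block comes out onto the board, then nudge that block across the board with the fingertips until it lies flat close beside the mug that has none, no more than about 3 cm from its side. Do not pick up, pinch or press down hard on the block, and leave both mugs, the block already laid out and the teaspoon where they are.

Things in the scene. Friction and masses are not known exactly. Their poses are not given: they have to be found in the camera images.
- dispenser: White dispenser, fixed on the board that covers the hob (board top z = 0.060). Base x -22 to +118 mm, 50 mm wide, 26 mm high. Origin: on the board under the clear open-topped square magazine (46 mm wide, top 68 mm above the board) that holds four stacked blocks; x runs from the outlet to the back, z up. Tower (radius 19 mm, 60 mm high) with the plunger at x = +60 mm.
- outlet (a point): Middle of the 4 mm high lip at the foot of the magazine's front (dispenser x = -22 mm). A full press drives a blade, geared to the plunger, that pushes the lowest block out along the dispenser's -x until its centre is about 80 to 87 mm from the dispenser's origin, flat on the board. When the plunger is let go the blade goes back and the next block drops; a second press would push it out too.
- plunger (a joint): Travel of the plunger, m: 0 = up, 0.030 = fully down. A spring resists with about 5 N at the start and 8 N at the bottom (plus 1 to 3 N of friction) and lifts it again within half a second when it is let go.
- plunger_top (a point): Centre of the top of the black mushroom-shaped plunger head, 38 mm in diameter, 100 mm above the board when up (moves with the plunger); it is pressed straight down 30 mm.
- choc_bottom: The lowest block in the magazine, the one that comes out: foil-wrapped chocolate with a card-brown band, 32 x 32 x 14 mm, about 18 g. Origin: centre of its underside; z up. All the blocks look the same.
- choc_second: The next block in the magazine, same size and origin; it must stay in the magazine.
- choc_served: The block already laid out beside the served mug, same size and origin.
- mug_waiting_foot (a point): Centre of the foot (on the board) of the round cup of the mug that has no block yet. Both mugs are alike: white with stripes, cup radius 41 mm, 100 mm high, 0.3 kg, handle reaching to 75 mm from the axis, roughly away from the robot. One stands left, one right of the dispenser; either may be this one.
- mug_served_foot (a point): The same point of the mug that already has a block beside it (block's centre 72 to 77 mm from this point, on the side away from the handle).
- teaspoon: Steel teaspoon lying on the board on the robot's side of the board, 130 x 27 x 11 mm, along its x axis; origin: centre of its underside. Leave it.
- spoon_rest: Shallow enamel spoon rest nearest the robot, 97 x 163 x 17 mm, fixed; origin: centre of its underside.

How it is judged (in metres and radians):
On the way, in this order (a step that is already met when the one before it is completed fails the run):
1. the plunger is pressed fully down (value of joint plunger above 0.027 m), for 0.05 s.
2. the plunger is up again, one block lies outside the dispenser and the next has dropped into its place (value of joint plunger below 0.004 m and x of choc_bottom in the frame of dispenser below -0.045 m and z of choc_second in the frame of dispenser below 0.008 m), for 0.2 s.
At the end, for the whole second after the job is handed in: The ejected block lies flat and still on the board, its centre within 97 mm of the axis of the waiting mug (a gap of up to about 3 to 4 cm); the plunger is up, the next block is in the magazine; both mugs stand upright within 2 cm of where they were, and so does the block that was already laid out (horizontal distance between choc_bottom and mug_waiting_foot below 0.097 m and height (world z) of choc_bottom between 0.056 and 0.064 m and angle between choc_bottom's own z axis and vertical below 0.15 rad and linear speed of choc_bottom below 0.01 m/s and value of joint plunger below 0.004 m and horizontal distance between choc_second and dispenser below 0.01 m and distance of each of mug_waiting_foot, mug_served_foot, choc_served from where it was at the start of the episode below 0.02 m and angle between each of mug_waiting_foot, mug_served_foot's own z axis and vertical below 0.1 rad); the robot touches nothing.
It fails at once if the ejected block is lifted (more than 2 cm) (height (world z) of choc_bottom above 0.082 m).
It fails at once if the block is pinched or pressed hard (over 25 N) (contact force between the fingers and choc_bottom above 25 N).
It fails at once if a second block comes out (x of choc_second in the frame of dispenser below -0.012 m).
It fails at once if a mug is shoved (2 cm) or tipped (distance of any of mug_waiting_foot, mug_served_foot from where it was at the start of the episode above 0.02 m or angle between any of mug_waiting_foot, mug_served_foot's own z axis and vertical above 0.3 rad).
It fails at once if the block already laid out or the teaspoon is moved (2 cm) (distance of any of choc_served, teaspoon from where it was at the start of the episode above 0.02 m).
It also fails if it takes over 48 s, if anything falls off the work surface, if the arm or the gripper's body presses on something with over 40 N, if the wrist force passes 120 N, or if a joint passes its speed limit or range.

## Robot

A 6-joint arm with a two-finger parallel gripper is mounted at the origin on a cart in front of the work surface, level with it; the furniture and walls round the work are solid. World frame = base frame: x ahead of the robot, y to its left, z up, the work surface at z = 0. Lengths are in m, angles in degrees, forces in N, time in s.
With the tool pointing down it reaches from about 0.3 to 0.875 m from the base axis. Payload 4.2 kg.
Tool frame: the origin (TCP) lies between the finger pads; the fingertips stand 22 mm ahead of it and the grasp point (between the pads) lies 3 mm ahead of it; z points along the fingers, y is the line along which they close (so a half turn about z gives the same grasp; the last joint's range is limited). The gripper opens to 85 mm and grips with 20 to 120 N. Pads are 22 mm wide; open, the fingers measure 114 mm over their backs; the gripper's body (76 mm by 85 mm) begins 54 mm behind the grasp point. The pads swing forward as they close: fully open they stand 13 mm farther back than shut.
Start: joints at [73.568, 18.312, 89.639, -0, 72.044, -1.146], TCP at [0.152, 0.555, 0.253] pointing down, gripper open.
Joint ranges: [-177.97, 177.97], [-48.28, 115.42], [12.27, 149.76], [-77.06, 257.06], [2.81, 150.46], [-146.56, 146.56]. Speed limits (degrees/s): [147.25, 147.25, 180, 180, 180, 180].

## Interface

Orientations are given as [roll, pitch, yaw] about the fixed x, y, z axes, in that order (R = Rz(yaw) Ry(pitch) Rx(roll)).
In Python, from rig import arm gives the robot as it stands.
- The arm moves only by the tool apply_moves, never from a script. Its argument "moves" is text: rows parted by semicolons, each of 7 numbers parted by spaces: the shift along the world's x, y, z in mm, then the turn, a rotation vector about the world's x, y, z in degrees, then the closure, from 0 (fully open) to 1 (shut). In form: tx ty tz rx ry rz grip; .... A call has 1 to 10 rows; each row shifts and turns the commanded pose from where the row before left it; what a row does not reach is not made up. A row lasts 1/10 s, in which the tool goes at most 50 mm and 8.59 degrees, less where a joint would pass 70% of its speed; a pose out of reach is approached as far as the arm can. A call with a gripper value outside its range is refused whole. The fingers move at their own pace and stop on an object; "grip_force" is the grip in N (left out, the last holds). Time passes only in rows, so rows that do not move let the fingers close. It gives the time, the measured TCP pose, the force, the opening and the grip force at its end, in the units of the state.
- arm.state(): the state, without advancing time (a new reading comes with each control period).
- arm.capture(name): name is "scene" or "top"; returns a dict with "img" (384x512x3 uint8, red, green, blue), "vertical_fov" (degrees; the focal length in pixels is half the picture's height over the tangent of half this angle, whatever the lens; pixels are square), "cx", "cy" (the principal point, pixels), "dist" ([k1, k2, p1, p2, k3] as OpenCV has them; the pictures are not rectified), "rvec" (rotation vector, rad) and "tvec" (3), from world to camera coordinates, as OpenCV has them. Camera axes: x right, y down, z forward; pixel columns grow to the right and rows downward; lengths in m; the calibration is good to about 2 mm. A picture is of the moment at which its call begins. There is no depth.
- arm.finish_job(): hands the job in; it is judged then, once.
The state is a dict: "time_s": time; "q": joint angles; "dq": joint speeds; "tau": joint torques, N m; "ee_pos": TCP position; "ee_rot": TCP orientation; "force": force on the tool from outside, world axes, zero at the start; "torque": the same for the moment, N m; "gripper_width": finger opening in m; "gripper_force": force on a finger pad.
Only numpy, scipy, OpenCV 4.12 (cv2) and the standard library are available. Lean on these libraries where they do the work, as an engineer would, in place of code of your own. Each camera call takes 0.05 s, during which the arm holds its last target. There are 200 camera calls.

## Working session

There is one attempt and no reset: what is moved stays moved. The work goes in short steps, Python scripts to look and compute and a tool call to move; the robot and the scene stay as the last step left them, time stands still between calls to the robot, and variables do not carry over. Pictures are saved under pics/ and viewed, at most 10 in all, crops included, and the job is handed in when it is done.

Besides the shell and the picture viewer there is one more tool, called after ">>>" by a JSON object that holds its "op" and its "data". apply_moves: Moves the arm, as the interface text tells. Its arguments: {"type":"object","properties":{"moves":{"type":"string"},"grip_force":{"type":"number"}},"required":["moves"]}

```bash
mkdir -p pics; cat > h.py <<'E'
import numpy as np, cv2
from rig import arm
def cam(n,f=None):
    c=arm.capture(n)
    if f: cv2.imwrite('pics/'+f,cv2.cvtColor(c['img'],cv2.COLOR_RGB2BGR))
    h=c['img'].shape[0]; fl=h/2/np.tan(np.radians(c['vertical_fov'])/2)
    c['K']=np.array([[fl,0,c['cx']],[0,fl,c['cy']],[0,0,1.]])
    return c
def w(c,uv,z):
    "pixel -> world point at height z"
    p=cv2.undistortPoints(np.array([[uv]],float),c['K'],np.array(c['dist'],float))[0,0]
    R=cv2.Rodrigues(np.array(c['rvec'],float))[0]; t=np.array(c['tvec'],float).ravel()
    o=-R.T@t; d=R.T@np.array([p[0],p[1],1])
    return o+d*(z-o[2])/d[2]
def px(c,P):
    return cv2.projectPoints(np.array(P,float).reshape(-1,1,3),np.array(c['rvec'],float),np.array(c['tvec'],float),c['K'],np.array(c['dist'],float))[0][:,0]
E
python3 - <<'E'
from h import *
a=cam('top','top0.png');b=cam('scene','scene0.png')
import pickle
for c in(a,b): print(c['rvec'],c['tvec'],c['vertical_fov'])
pickle.dump((a,b),open('c0.pkl','wb'))
print(arm.state())
E
```

```text
[ 2.12868088 -2.14539634  0.15171259] [0.10838271 0.54837361 0.92177828] 49.41663874377412
[ 2.26908522 -0.68485943  0.28668595] [-0.40317711  0.38252483  0.67868536] 55.777947276034496
{'time_s': 0.1, 'q': array([ 7.35666322e+01,  1.83507186e+01,  8.97003700e+01, -4.46773560e-04,
        7.20441654e+01, -1.14517436e+00]), 'dq': array([ 0.03961903, -0.00035254, -0.02142642, -0.04149022, -0.01173122,
        0.03116874]), 'tau': array([ 7.85326047e-04, -4.16399574e+01, -2.34704858e+01, -6.27035251e-05,
        4.88823993e-03, -1.10770171e-05]), 'ee_pos': array([0.15149583, 0.55427671, 0.25253237]), 'ee_rot': array([-1.79904757e+02, -1.47902074e-03,  1.64711943e+02]), 'force': array([0.60326637, 0.34972509, 0.59901928]), 'torque': array([0.00566422, 0.03020804, 0.003029  ]), 'gripper_force': 0.0, 'gripper_width': 0.08492813739812008}
```

View pics/top0.png

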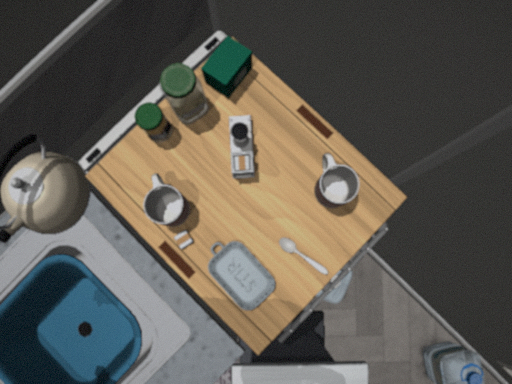

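View pics/scene0.png

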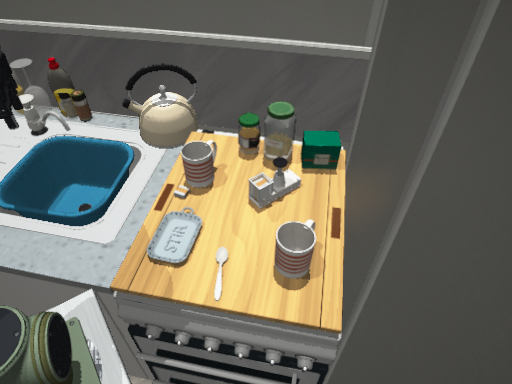

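The served mug is on the left in the top view at (165,203), with its block at (184,240). The waiting mug is on the right at (338,185). The plunger is at (240,131) and the magazine at (242,163), and the outlet faces down the picture. I'll enlarge this for measuring.

```bash
python3 - <<'E'
import pickle
from h import *
a,b=pickle.load(open('c0.pkl','rb'))
im=cv2.cvtColor(a['img'],cv2.COLOR_RGB2BGR)[105:255,140:370]
cv2.imwrite('pics/top0z.png',cv2.resize(im,None,fx=3.4,fy=3.4,interpolation=cv2.INTER_CUBIC))
for n,uv,z in [('plg',(240,131),.16),('mag',(242,163),.128),('base end',(241,177),.086),('waitrim',(338,185),.16),('servrim',(165,204),.16),('servblock',(184,240),.074),('spoonbowl',(287,243),.065),('spoonend',(326,273),.065),('rest',(242,273),.07)]: print(n,w(a,uv,z).round(3))
print(px(a,[[0,0,0.06],[.5,0,.06],[.5,.1,.06],[.6,0,.06]]).round(0))
E
```

```text
plg [0.658 0.131 0.16 ]
mag [0.597 0.128 0.128]
base end [0.575 0.132 0.086]
waitrim [ 0.543 -0.069  0.16 ]
servrim [0.507 0.284 0.16 ]
servblock [0.437 0.259 0.074]
spoonbowl [0.429 0.031 0.065]
spoonend [ 0.362 -0.054  0.065]
rest [0.364 0.131 0.07 ]
[[303. 440.]
 [300. 211.]
 [256. 212.]
 [299. 168.]]
```

View pics/top0z.png

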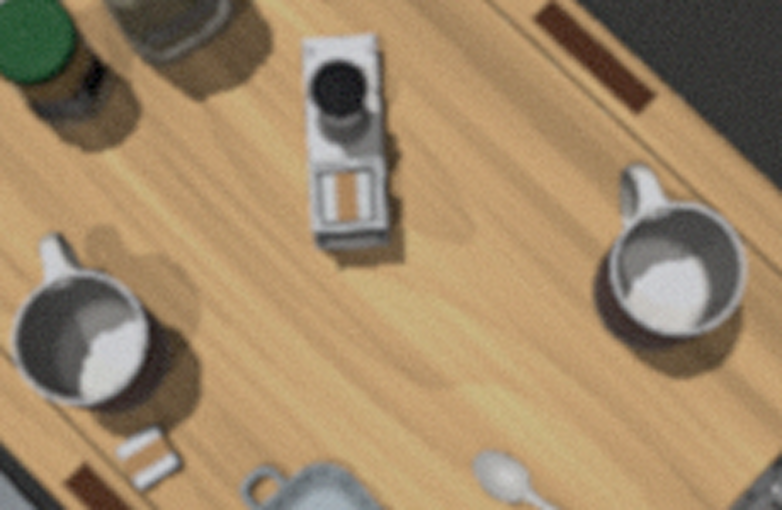

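The points agree with the given sizes: plunger to magazine measures 61 mm against 60. The dispenser yaw is about 3°. I'll go above the plunger with the gripper shut.

>>> {"op": "apply_moves", "data": {"moves": "28 -24 0 0 0 -8 1;28 -24 0 0 0 -8 1;28 -24 0 0 0 -8 1;28 -24 0 0 0 -8 1;28 -24 0 0 0 -8 1;28 -24 0 0 0 -8 1;28 -24 0 0 0 -8 1;28 -24 0 0 0 -8 1;28 -24 0 0 0 -8 1;28 -24 0 0 0 0 1"}}

```text
time_s: 1.1
ee_pos: [0.4324, 0.3134, 0.253]
ee_rot: [-180.0, 0.0, 92.6]
force: [0.2, 0.4, 0.7]
gripper_width: 0.0002
gripper_force: 0.0
```

>>> {"op": "apply_moves", "data": {"moves": "32 -26 0 0 0 0 1;32 -26 0 0 0 0 1;32 -26 0 0 0 0 1;32 -26 0 0 0 0 1;32 -26 0 0 0 0 1;32 -26 0 0 0 0 1;32 -26 0 0 0 0 1;0 0 0 0 0 0 1;0 0 0 0 0 0 1;0 0 0 0 0 0 1"}}

```text
time_s: 2.1
ee_pos: [0.6547, 0.1333, 0.253]
ee_rot: [-179.9, -0.0, 92.7]
force: [-0.3, 0.2, -0.7]
gripper_width: 0.0001
gripper_force: 0.0
```

>>> {"op": "apply_moves", "data": {"moves": "3 -2 -20 0 0 0 1;0 0 -20 0 0 0 1;0 0 -15 0 0 0 1;0 0 -8 0 0 0 1;0 0 -2 0 0 0 1;0 0 0 0 0 0 1"}}

```text
time_s: 2.7
ee_pos: [0.6584, 0.1313, 0.1889]
ee_rot: [180.0, -0.0, 92.8]
force: [0.3, -0.2, 0.9]
gripper_width: -0.0
gripper_force: 0.0
```

>>> {"op": "apply_moves", "data": {"moves": "0 0 -4 0 0 0 1;0 0 -4 0 0 0 1;0 0 -4 0 0 0 1;0 0 -4 0 0 0 1;0 0 -4 0 0 0 1;0 0 -4 0 0 0 1;0 0 -4 0 0 0 1;0 0 -4 0 0 0 1;0 0 0 0 0 0 1"}}

```text
time_s: 3.6
ee_pos: [0.6591, 0.1308, 0.1577]
ee_rot: [179.9, -0.0, 92.7]
force: [-1.7, 1.8, 7.0]
gripper_width: 0.0002
gripper_force: 3.5
```

>>> {"op": "apply_moves", "data": {"moves": "0 0 -2 0 0 0 1;0 0 -2 0 0 0 1;0 0 -1 0 0 0 1;0 0 -1 0 0 0 1;0 0 0 0 0 0 1;0 0 0 0 0 0 1"}}

```text
time_s: 4.2
ee_pos: [0.6591, 0.1309, 0.1523]
ee_rot: [179.8, -0.0, 92.7]
force: [-1.9, 0.4, 7.2]
gripper_width: -0.0
gripper_force: 3.7
```

>>> {"op": "apply_moves", "data": {"moves": "0 0 -1 0 0 0 1;0 0 -1 0 0 0 1;0 0 0 0 0 0 1;0 0 0 0 0 0 1"}}

```text
time_s: 4.6
ee_pos: [0.6592, 0.1309, 0.1519]
ee_rot: [179.8, -0.0, 92.7]
force: [-3.3, -0.5, 13.7]
gripper_width: 0.0003
gripper_force: 6.8
```

>>> {"op": "apply_moves", "data": {"moves": "0 0 -1 0 0 0 1;0 0 0 0 0 0 1;0 0 0 0 0 0 1"}}

```text
time_s: 4.9
ee_pos: [0.6592, 0.1309, 0.1518]
ee_rot: [179.7, -0.1, 92.7]
force: [-5.2, -0.2, 17.2]
gripper_width: 0.0002
gripper_force: 8.7
```

The force rises while z stays put, so this is the stop. Now I release and back off, so that the view is clear.

>>> {"op": "apply_moves", "data": {"moves": "0 0 15 0 0 0 1;0 0 30 0 0 0 1;0 0 40 0 0 0 1;0 0 40 0 0 0 1;0 40 0 0 0 0 1;0 40 0 0 0 0 1;-20 40 0 0 0 0 1;-20 0 0 0 0 0 1;0 0 0 0 0 0 1;0 0 0 0 0 0 1"}}

```text
time_s: 5.9
ee_pos: [0.6189, 0.2506, 0.2726]
ee_rot: [179.9, 0.0, 92.7]
force: [0.1, -0.0, -0.0]
gripper_width: -0.0001
gripper_force: 0.0
```

```bash
python3 - <<'E'
from h import *
import pickle
a=cam('top')
pickle.dump(a,open('c1.pkl','wb'))
im=cv2.cvtColor(a['img'],cv2.COLOR_RGB2BGR)[105:255,140:370]
cv2.imwrite('pics/top1z.png',cv2.resize(im,None,fx=3.4,fy=3.4,interpolation=cv2.INTER_CUBIC))
E
```

```text
(no output)
```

View pics/top1z.png

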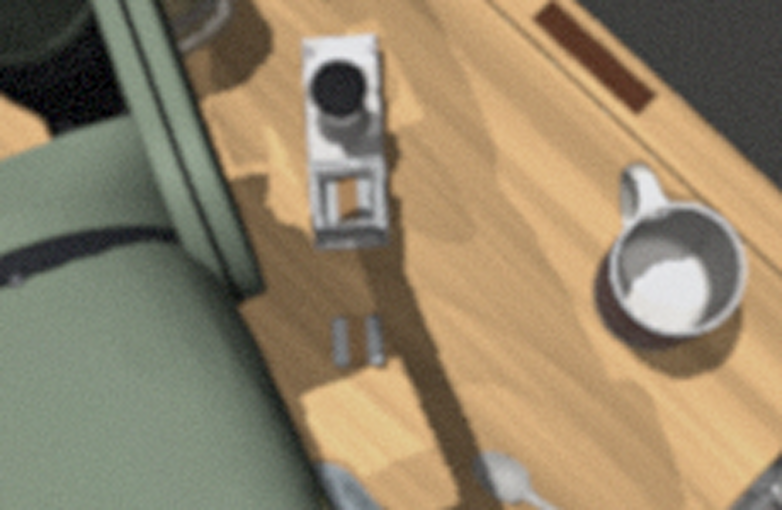

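The block is out at crop pixel (358,341), which is (245.3,205.3) in the full picture. The plunger is up and the stack has dropped.

```bash
python3 - <<'E'
from h import *
import pickle
a=pickle.load(open('c1.pkl','rb'))
f=lambda x,y:(140+x/3.4,105+y/3.4)
for p,z in [((358,341),.074),((333,341),.074),((384,341),.074),((678,270),.16),((345,200),.115),((480,455),.066)]: print(w(a,f(*p),z).round(4))
E
```

```text
[0.5131 0.1229 0.074 ]
[0.5132 0.1393 0.074 ]
[0.5129 0.1059 0.074 ]
[ 0.5439 -0.0716  0.16  ]
[0.5984 0.1296 0.115 ]
[0.4385 0.0439 0.066 ]
```

>>> {"op": "apply_moves", "data": {"moves": "-27 -21 0 0 0 0 1;-27 -21 0 0 0 0 1;-27 -21 0 0 0 0 1;-27 -21 0 0 0 0 1;0 0 -40 0 0 0 1;0 0 -40 0 0 0 1;0 0 -40 0 0 0 1;0 0 -30 0 0 0 1;0 0 -10 0 0 0 1;0 0 0 0 0 0 1"}}

```text
time_s: 6.95
ee_pos: [0.5108, 0.1659, 0.1113]
ee_rot: [-179.9, 0.0, 92.6]
force: [-0.0, -0.6, 0.7]
gripper_width: -0.0002
gripper_force: 0.0
```

>>> {"op": "apply_moves", "data": {"moves": "2 0 -10 0 0 0 1;0 0 -10 0 0 0 1;0 0 -5 0 0 0 1;0 0 0 0 0 0 1;0 -4 0 0 0 0 1;0 -4 0 0 0 0 1;0 -4 0 0 0 0 1;0 -4 0 0 0 0 1;0 0 0 0 0 0 1"}}

```text
time_s: 7.85
ee_pos: [0.5126, 0.1501, 0.0875]
ee_rot: [180.0, 0.0, 92.7]
force: [-0.6, 0.0, -0.2]
gripper_width: 0.0
gripper_force: 0.0
```

>>> {"op": "apply_moves", "data": {"moves": "0 -4 -1 0 0 0 1;0 -4 0 0 0 0 1;0 -4 0 0 0 0 1;0 -4 0 0 0 0 1;0 -4 0 0 0 0 1;0 -4 0 0 0 0 1;0 -4 0 0 0 0 1;0 -4 0 0 0 0 1;0 -4 0 0 0 0 1;0 -4 0 0 0 0 1"}}

```text
time_s: 8.85
ee_pos: [0.5126, 0.1103, 0.0863]
ee_rot: [180.0, -0.0, 92.7]
force: [-0.2, 0.3, -0.2]
gripper_width: 0.0002
gripper_force: 0.0
```

>>> {"op": "apply_moves", "data": {"moves": "0 -4 0 0 0 0 1;0 -4 0 0 0 0 1;0 -4 0 0 0 0 1;0 -4 0 0 0 0 1;0 -4 0 0 0 0 1;0 -4 0 0 0 0 1;0 -4 0 0 0 0 1;0 -4 0 0 0 0 1;0 -3 0 0 0 0 1;0 0 0 0 0 0 1"}}

```text
time_s: 9.85
ee_pos: [0.5126, 0.0753, 0.0863]
ee_rot: [180.0, 0.0, 92.7]
force: [0.4, 1.3, -0.6]
gripper_width: -0.0001
gripper_force: 0.0
```

```bash
python3 - <<'E'
from h import *
import pickle
a=cam('top'); b=cam('scene')
pickle.dump((a,b),open('c2.pkl','wb'))
im=cv2.cvtColor(a['img'],cv2.COLOR_RGB2BGR)[140:260,230:370]
im2=cv2.cvtColor(b['img'],cv2.COLOR_RGB2BGR)[170:290,190:330]
cv2.imwrite('pics/p2.png',cv2.resize(np.hstack([im,im2]),None,fx=2.8,fy=2.8,interpolation=cv2.INTER_CUBIC))
E
```

```text
(no output)
```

View pics/p2.png

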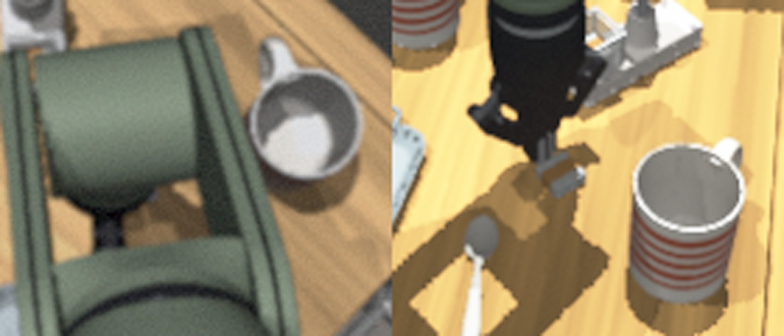

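In the scene view the block sits square ahead of the fingertips at crop pixel (562,172), flat and clear of the spoon. I'll continue the push.

>>> {"op": "apply_moves", "data": {"moves": "0 -4 0 0 0 0 1;0 -4 0 0 0 0 1;0 -4 0 0 0 0 1;0 -4 0 0 0 0 1;0 -4 0 0 0 0 1;0 -4 0 0 0 0 1;0 -4 0 0 0 0 1;0 -4 0 0 0 0 1;0 -4 0 0 0 0 1;0 -4 0 0 0 0 1"}}

```text
time_s: 10.95
ee_pos: [0.5126, 0.0353, 0.0864]
ee_rot: [180.0, -0.0, 92.7]
force: [0.6, 0.8, -0.1]
gripper_width: 0.0002
gripper_force: 0.1
```

>>> {"op": "apply_moves", "data": {"moves": "0 -3 0 0 0 0 1;0 0 0 0 0 0 1;0 10 0 0 0 0 1;0 20 0 0 0 0 1;0 10 30 0 0 0 1;0 0 40 0 0 0 1;0 0 40 0 0 0 1;-40 30 20 0 0 0 1;-40 30 0 0 0 0 1;-40 30 0 0 0 0 1"}}

```text
time_s: 11.95
ee_pos: [0.3943, 0.1619, 0.2157]
ee_rot: [179.9, -0.1, 92.6]
force: [0.3, 1.0, -0.4]
gripper_width: 0.0003
gripper_force: 0.0
```

>>> {"op": "apply_moves", "data": {"moves": "-10 45 0 0 0 0 1;-10 45 0 0 0 0 1;-10 45 0 0 0 0 1;0 0 0 0 0 0 1;0 0 0 0 0 0 1"}}

```text
time_s: 12.45
ee_pos: [0.3646, 0.2965, 0.2147]
ee_rot: [-180.0, 0.0, 92.9]
force: [0.1, 0.3, -0.7]
gripper_width: -0.0004
gripper_force: 0.0
```

```bash
python3 - <<'E'
from h import *
import pickle
a=cam('top'); b=cam('scene')
pickle.dump((a,b),open('c3.pkl','wb'))
im=cv2.cvtColor(a['img'],cv2.COLOR_RGB2BGR)[140:260,230:370]
im2=cv2.cvtColor(b['img'],cv2.COLOR_RGB2BGR)[170:290,190:330]
cv2.imwrite('pics/p3.png',cv2.resize(np.hstack([im,im2]),None,fx=2.8,fy=2.8,interpolation=cv2.INTER_CUBIC))
E
```

```text
(no output)
```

View pics/p3.png

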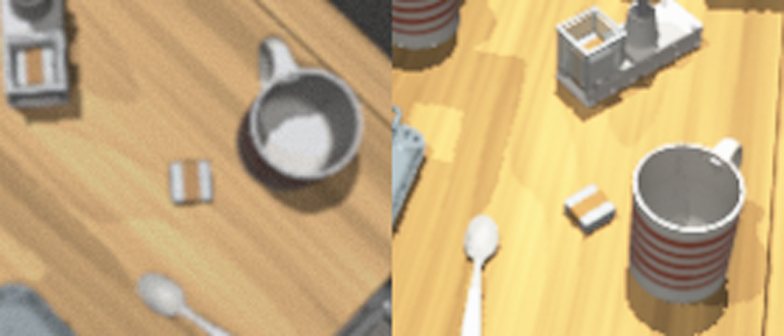

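The block lies flat between the dispenser and the waiting mug, at top-crop pixel (191,181). I'll check its distance from the mug, and whether the mug, the served block and the spoon have moved.

```bash
python3 - <<'E'
from h import *
import pickle
a,b=pickle.load(open('c3.pkl','rb'))
p=w(a,(230+191/2.8,140+181/2.8),.074); m=w(a,(230+305/2.8,140+124/2.8),.16)
q=w(b,(190+(590-392)/2.8,170+206/2.8),.074)
print(p,q,m,np.hypot(*(p-m)[:2]),np.hypot(*(q-m)[:2]))
E
```

```text
[0.51352162 0.00522954 0.074     ] [0.51432918 0.0011266  0.074     ] [ 0.54411976 -0.07058118  0.16      ] 0.08175274869220711 0.07764975928093168
```

The block is about 80 mm from the mug axis (limit 97), the mug hasn't moved and nothing is touching. I'm handing in.

```bash
python3 -c "
from rig import arm
print(arm.finish_job())"
```

```text
the job is handed in; nothing more can be done
None
```

The job is handed in: one block was dispensed and nudged flat to about 80 mm from the waiting mug's axis (limit 97 mm); that mug measured as unmoved and nothing else was touched, though the hand-in returned no verdict.

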